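Feel along a label dispenser's edge for its release notch and pop the cover

TASK

Open the label-roll dispenser for a roll change. Put a closed fingertip on the left end (the robot's left, the last 50 mm) of the black strip that forms its front top edge and run it along the strip, staying in touch, until it finds the notch; then press the release key inside the notch fully down, so that the white cover pops ajar and stays so, and take the hand away. Touch only, do not force anything, and leave the card stack, tagging gun and tape roll where they lie.

Things in the scene. Friction and masses are not known exactly. Their poses are not given: they have to be found in the camera images.
- dispenser: Grey rigid label-roll dispenser, fixed to the table, 200 (x) x 340 (y) x 90 (z) mm; origin: centre of its underside; front faces its -x (to the robot), +y is its left end as the robot sees it. Its front top edge is a black strip: x -100 to -64, y -170 to 170, flat top z 90 mm. Behind that a fixed grey panel of equal height (x -64 to -40), then the white cover.
- strip_left (a point): Left end of the black strip, on its top face, mid-width (dispenser x -82, y 170, z 90 mm). Somewhere along the strip is one notch, its centre anywhere between dispenser y -50 and 50 mm (not told): 40 mm long in y, cut through the strip's full 36 mm width, open to the front and above, 30 mm deep; the grey release key lies in it.
- strip_right (a point): Right end of the black strip, on its top face, mid-width (dispenser x -82, y -170, z 90 mm).
- release_key (a joint): Press depth in m of the grey key in the notch: 0 at rest, stop at 0.008. It fills the notch (34 mm in x, 40 in y); its flat top lies 6 mm below the strip's top (z 84 mm) at rest. It goes straight down against a steady drag of about 3 N and stays where it is left (no spring back).
- cover (a joint): Opening in rad of the white cover (130 x 340 x 8 mm, top flush at z 90 mm, hinged at the dispenser's rear edge): 0 shut, 0.20 with the key fully down. Linked to the key, 25 rad per m: it rises as the key goes down, its front edge by up to 26 mm; pushing the cover down would lift the key again.
- cards: Orange stack of cards in a paper band, loose, 55 x 90 x 36 mm; origin at the centre of its underside. Leave it alone.
- tag_gun: Brown tagging gun lying on its side, loose: barrel 130 x 34 mm along its x with a 36 mm needle at +x, handle 100 mm towards its -y, 26 mm thick; a white insert stands up to 30 mm; origin at the underside in the middle of the barrel. Leave it alone.
- tape: Cardboard tape roll standing on its flat side, loose, 100 mm outside diameter, 48 mm high; origin at the centre of its underside. Leave it alone.

How it is judged:
On the way, in this order (a step that is already met when the one before it is completed fails the run):
1. a fingertip touches the strip at its left end (contact force between the fingers and dispenser above 0.3 N and y of the grasp point in the frame of dispenser above 0.11 m and x of the grasp point in the frame of dispenser below -0.04 m), for 0.05 s.
2. the fingertip, still in touch, runs along the strip towards the middle (contact force between the fingers and dispenser above 0.3 N and y of the grasp point in the frame of dispenser between 0.07 and 0.105 m and x of the grasp point in the frame of dispenser below -0.04 m), for 0.05 s.
3. a fingertip presses the release key in the notch fully down (value of joint release_key above 0.0065 m and contact force between the fingers and dispenser above 0.3 N), for 0.05 s.
At the end, for the whole second after the job is handed in: The release key is still down (more than 6 of its 8 mm), the cover stands ajar (more than 0.14 rad), the hand is clear, and cards, tagging gun and tape are within 15 mm of where they began (value of joint release_key above 0.006 m and value of joint cover above 0.14 rad and distance of each of cards, tag_gun, tape from where it was at the start of the episode below 0.015 m); the robot touches nothing.
It fails at once if cards, tagging gun or tape pushed, carried or lifted (more than 20 mm) (distance of any of cards, tag_gun, tape from where it was at the start of the episode above 0.02 m).
It fails at once if the dispenser is forced (more than 50 N) (contact force between the fingers and dispenser above 50 N).
It also fails if it takes over 64 s, if anything falls off the work surface, if the arm or the gripper's body presses on something with over 40 N, if the wrist force passes 120 N, or if a joint passes its speed limit or range.

ROBOT

A 6-joint arm with a two-finger parallel gripper is mounted at the origin on the work surface. World frame = base frame: x ahead of the robot, y to its left, z up, the work surface at z = 0. Lengths are in m, angles in rad, forces in N, time in s.
With the tool pointing down it reaches from about 0.425 to 0.95 m from the base axis. Payload 3.5 kg.
Tool frame: the origin (TCP) lies on the mounting face of the last link; the fingertips stand 173 mm ahead of it and the grasp point (between the pads) lies 155 mm ahead of it; z points along the fingers, x is the direction in which the jaws open and shut, and the axes are right-handed (so a half turn about z gives the same grasp; the last joint's range is limited). The gripper opens to 85 mm and grips with 20 to 120 N. Pads are 22 mm wide; open, the fingers measure 114 mm over their backs; the gripper's body (76 mm by 85 mm) begins 54 mm behind the grasp point. The pads swing forward as they close: fully open they stand 13 mm farther back than shut.
Start: joints at [-1.328, 0.286, 1.577, -0, 1.279, -0.15], TCP at [0.258, -0.624, 0.405] pointing down, gripper open.
Joint ranges: [-2.77, 2.77], [-0.9, 2.22], [0.21, 2.48], [-1.53, 4.67], [0.24, 2.81], [-2.84, 2.84]. Speed limits (rad/s): [2.79, 2.79, 3.14, 3.14, 3.14, 3.14].

INTERFACE

Orientations are given as a unit quaternion [x, y, z, w].
In Python, from plant import get_state, read_camera, sign_off gives the robot as it stands.
- The arm moves only by the shell command python3 -m jog 'ROWS' [FORCE]. ROWS is JSON, a list of rows, each an object of numbers: "grip": the closure, from 0 (fully open) to 1 (shut); "x", "y", "z": the shift along the tool's x, y, z in mm; "rx", "ry", "rz": the turn, a rotation vector about the tool's x, y, z in degrees. A call has 1 to 8 rows; each row shifts and turns the commanded pose from where the row before left it, along the tool's axes as they then stand; what a row does not reach is not made up. A row lasts 1/12 s, in which the tool goes at most 41.7 mm and 7.16 degrees, less where a joint would pass 70% of its speed; a pose out of reach is approached as far as the arm can. A call with a gripper value outside its range is refused whole. The fingers move at their own pace and stop on an object; FORCE is the grip in N (left out, the last holds). Time passes only in rows, so rows that do not move let the fingers close. It gives the time, the measured TCP pose, the force and the opening at its end, in the units of the state.
- get_state(): the state, without advancing time (a new reading comes with each control period).
- read_camera(name): name is "scene" or "top" or "wrist"; returns a dict with "frame" (420x560x3 uint8, red, green, blue), "intrinsics" (3x3 intrinsics, pixels), "R" (3x3) and "t" (3): a world point X has camera coordinates R X + t. Camera axes: x right, y down, z forward; pixel columns grow to the right and rows downward; lengths in m; the calibration is good to about 2 mm. A picture is of the moment at which its call begins. There is no depth.
- sign_off(): hands the job in, once; it reports no verdict.
The state is a dict: "time": time; "qpos": joint angles; "dq": joint speeds; "joint_efforts": joint torques, N m; "eef_pos": TCP position; "tcp_rot": TCP orientation; "contact_force": force on the tool from outside, world axes, zero at the start; "wrist_torque": the same for the moment, N m; "opening": opening from 0.0 (shut) to 1.0 (fully open).
Only numpy, scipy, OpenCV 4.12 (cv2) and the standard library are available. Lean on these libraries where they do the work, as an engineer would, in place of code of your own. Each camera call takes 0.05 s, during which the arm holds its last target.

## Working session

There is one attempt and no reset: what is moved stays moved. The work goes in short steps, Python scripts to look and compute and a shell command to move; the robot and the scene stay as the last step left them, time stands still between calls to the robot, and variables do not carry over. Pictures are saved under pics/ and viewed, and the job is handed in when it is done.

```bash
mkdir -p pics
python3 - <<'E'
from plant import *
import cv2
s=get_state();print(s)
for n in ("scene","top"):
    d=read_camera(n);cv2.imwrite(f"pics/{n}0.png",d["frame"][:,:,::-1]);print(n,d["intrinsics"],d["R"],d["t"])
E
```

```text
{'time': 0.0, 'qpos': array([-1.32801774e+00,  2.87198192e-01,  1.57821112e+00, -3.98248422e-05,
        1.27861353e+00, -1.50034139e-01]), 'dq': array([-1.44637605e-03,  1.88273304e-04, -1.37766518e-03, -1.06462583e-03,
        4.09234766e-04,  8.18559022e-05]), 'joint_efforts': array([ 8.09274607e-04, -4.05979800e+01, -2.92624426e+01, -7.35828166e-05,
        5.90336698e-03,  6.87151967e-06]), 'eef_pos': array([ 0.25832255, -0.62333364,  0.40330652]), 'tcp_rot': array([ 8.31503764e-01, -5.55517789e-01, -9.10944944e-04, -8.04359368e-04]), 'contact_force': array([-0.53390308, -0.24040109, -0.12795667]), 'wrist_torque': array([-0.02361681, -0.00760044,  0.04259106]), 'opening': 1.0013856380924606}
scene [[479.07783656   0.         275.44086042]
 [  0.         479.07783656 213.30414445]
 [  0.           0.           1.        ]] [[ 0.30811657  0.95124995 -0.01370099]
 [ 0.80077876 -0.26709952 -0.53610747]
 [-0.51363173  0.15421213 -0.84403854]] [-0.20909866 -0.43673212  1.85605675]
top [[445.94947209   0.         284.4041182 ]
 [  0.         445.94947209 210.91057361]
 [  0.           0.           1.        ]] [[-0.01169326 -0.99965604 -0.02347502]
 [-0.9802197   0.0160981  -0.19725666]
 [ 0.19756671  0.02070411 -0.98007078]] [0.02606876 0.62318793 1.09758451]
```

View pics/scene0.png

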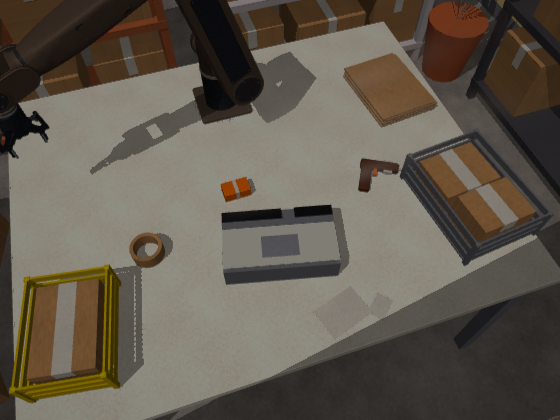

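View pics/top0.png

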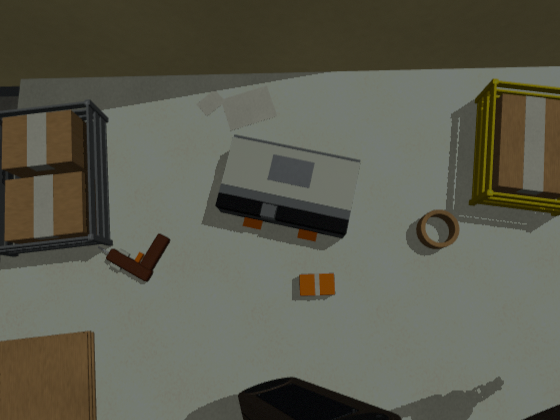

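The top view shows the dispenser's black strip running from about (218,197) to (349,228) px, with the grey notch near (269,212). The cards are at (317,285), the tape at (438,229) and the gun at (140,258). I'll zoom in on both views.

Run:
```python
import cv2,numpy as np
a=cv2.imread("pics/top0.png")[125:250,200:375];b=cv2.imread("pics/scene0.png")[190:290,210:350]
f=lambda m:np.clip(m.astype(float)*1.7,0,255).astype('uint8')
cv2.imwrite("pics/topz.png",cv2.resize(f(a),None,fx=4.5,fy=4.5,interpolation=cv2.INTER_CUBIC))
cv2.imwrite("pics/scz.png",cv2.resize(f(b),None,fx=5.5,fy=5.5,interpolation=cv2.INTER_CUBIC))
```

```text
(no output)
```

View pics/topz.png

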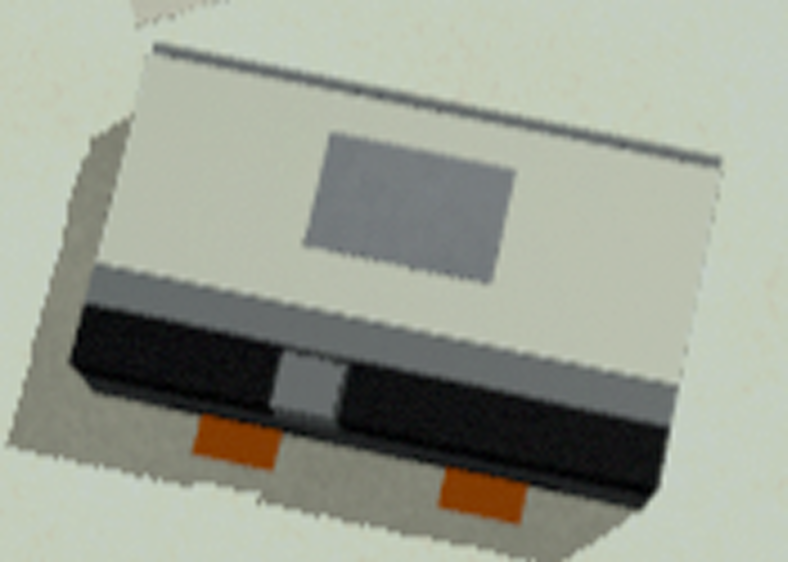

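View pics/scz.png

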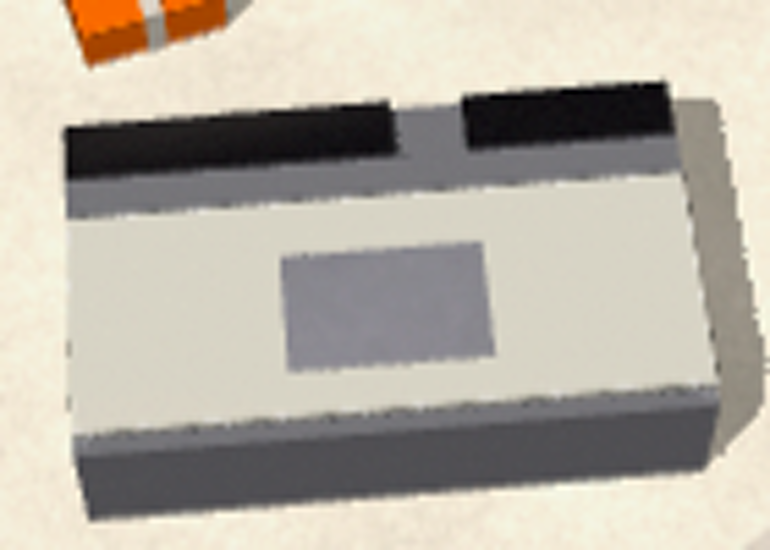

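```bash
cat > h.py <<'E'
from plant import *
import cv2,numpy as np
def cam(n):
    d=read_camera(n);return d
def P(d): return d["intrinsics"]@np.c_[d["R"],d["t"]]
def plane(d,uv,z):
    r=np.linalg.inv(d["intrinsics"])@np.r_[uv,1.];c=-d["R"].T@d["t"];v=d["R"].T@r
    return c+v*(z-c[2])/v[2]
E
python3 - <<'E'
from h import *
T=cam("top");S=cam("scene")
t=lambda u,v:np.array([(u+.5)/4.5-.5+200,(v+.5)/4.5-.5+125]);s=lambda u,v:np.array([(u+.5)/5.5-.5+210,(v+.5)/5.5-.5+190])
pts=dict(sL=((85,305),(672,135)),sR=((668,428),(66,180)),fL=((72,362),(667,82)),fR=((657,487),(64,127)),cL=((95,265),(680,173)),cR=((680,385),(66,218)))
W={}
for k,(a,b) in pts.items():
    X=cv2.triangulatePoints(P(T),P(S),t(*a),s(*b)).ravel();X=X[:3]/X[3]
    A=plane(T,t(*a),.09);B=plane(S,s(*b),.09);W[k]=(A+B)/2
    print(k,X.round(4),A.round(4),B.round(4))
# fit rigid 2D
D=dict(sL=(-64,170),sR=(-64,-170),fL=(-100,170),fR=(-100,-170),cL=(-40,170),cR=(-40,-170))
q=np.array([D[k] for k in D])/1000;w=np.array([W[k][:2] for k in D])
qc=q-q.mean(0);wc=w-w.mean(0);yaw=np.arctan2((qc[:,0]*wc[:,1]-qc[:,1]*wc[:,0]).sum(),(qc*wc).sum())
R=np.array([[np.cos(yaw),-np.sin(yaw)],[np.sin(yaw),np.cos(yaw)]]);o=w.mean(0)-R@q.mean(0)
print("yaw",np.degrees(yaw),"o",o,"res mm",((w-(q@R.T+o))*1000).round(1).tolist())
np.savez("disp.npz",yaw=yaw,o=o,R=R)
# notch edges at top
for n,p in(("back",((275,347),(352,360))),):
  for a in p: print("notch top",R.T@(plane(T,t(*a),.084)[:2]-o))
for a in((390,101),(400,155),(463,95),(470,150)): print("notch sc",R.T@(plane(S,s(*a),.09)[:2]-o))
for nm,uv in(("cards",(317,285)),("tape",(438,229)),("gun",(140,258))): print(nm,plane(T,uv,.03))
for y in(.15,.0,-.17): print(y,R@np.array([-.082,y])+o)
E
```

```text
sL [0.6696 0.1856 0.0884] [0.6692 0.1855 0.09  ] [0.6705 0.1849 0.09  ]
sR [ 0.5926 -0.1429  0.0907] [ 0.5926 -0.1434  0.09  ] [ 0.5923 -0.1425  0.09  ]
fL [0.6365 0.1939 0.0897] [0.6361 0.1923 0.09  ] [0.6367 0.1952 0.09  ]
fR [ 0.5592 -0.1353  0.0916] [ 0.5594 -0.136   0.09  ] [ 0.5583 -0.1349  0.09  ]
cL [0.6935 0.1807 0.0873] [0.6927 0.1801 0.09  ] [0.695 0.18  0.09 ]
cR [ 0.6169 -0.1497  0.0921] [ 0.6171 -0.1511  0.09  ] [ 0.6159 -0.1486  0.09  ]
yaw -13.252421148620664 o [0.69416482 0.00621109] res mm [[-1.0, -1.2], [-0.4, 1.6], [0.6, -0.8], [1.0, 0.9], [-0.4, -0.8], [0.2, 0.2]]
notch top [-0.06496225  0.05778491]
notch top [-0.06300549  0.01319021]
notch sc [-0.10068162  0.01444701]
notch sc [-0.06462593  0.01684088]
notch sc [-0.10096672  0.05564095]
notch sc [-0.06437151  0.05577756]
cards [ 0.43334208 -0.06396256  0.03      ]
tape [ 0.57481804 -0.38576142  0.03      ]
gun [0.50950068 0.4007173  0.03      ]
0.15 [0.64873475 0.17101433]
0.0 [0.61434852 0.0250089 ]
-0.17 [ 0.57537746 -0.14046393]
```

The two views agree on the height to about 2 mm: the strip top is at roughly 0.09 and the notch centre at dispenser y≈0.036. Next I'll close the gripper and travel at height.

```bash
R='{"grip":1,"x":0}'; python3 -m jog '[{"grip":1,"x":-13,"y":-15},{"grip":1,"x":-26,"y":-30},{"grip":1,"x":-26,"y":-30},{"grip":1,"x":-26,"y":-30},{"grip":1,"x":-26,"y":-30},{"grip":1,"x":-26,"y":-30},{"grip":1,"x":-26,"y":-30},{"grip":1,"x":-26,"y":-30}]' 30
python3 -m jog '[{"grip":1,"x":-26,"y":-30},{"grip":1,"x":-26,"y":-30},{"grip":1,"x":-26,"y":-30},{"grip":1,"x":-26,"y":-30},{"grip":1,"x":-26,"y":-30},{"grip":1,"x":-26,"y":-30},{"grip":1,"x":-26,"y":-30},{"grip":1,"x":-26,"y":-30}]'
python3 -m jog '[{"grip":1,"x":-26,"y":-30},{"grip":1,"x":-26,"y":-30},{"grip":1,"x":-26,"y":-30},{"grip":1,"x":-26,"y":-30},{"grip":1,"x":-26,"y":-30},{"grip":1,"x":-26,"y":-30},{"grip":1,"x":-26,"y":-30},{"grip":1,"x":-13,"y":-15}]'
python3 -m jog '[{"grip":1,"rz":-6.7},{"grip":1,"rz":-6.7},{"grip":1,"rz":-6.7},{"grip":1,"rz":-6.8},{"grip":1,"rz":-6.8},{"grip":1,"rz":-6.8},{"grip":1,"rz":-6.8},{"grip":1,"rz":-6.8}]'
```

```text
$[0]: bad value
$[0]: bad value
$[0]: bad value
$[0]: bad value
```

```bash
cat >> h.py <<'E'
from scipy.spatial.transform import Rotation as Ro
def st():
    s=get_state();D=np.load("disp.npz");R=Ro.from_quat(s["tcp_rot"]).as_matrix();g=s["eef_pos"]+R[:,2]*.155;tip=s["eef_pos"]+R[:,2]*.173
    d=D["R"].T@(g[:2]-D["o"])
    print("t",round(s["time"],2),"tcp",s["eef_pos"].round(4),"disp xy",d.round(4),"tipz",tip[2].round(4),"yaw_x",np.degrees(np.arctan2(R[1,0],R[0,0])).round(2),"z",R[:,2].round(3),"F",s["contact_force"].round(2),"open",round(s["opening"],3))
E
python3 - <<'E'
from h import *
st()
for n in("wrist","scene"):
    d=cam(n);cv2.imwrite(f"pics/{n}1.png",d["frame"][:,:,::-1])
E
```

```text
t 0.2 tcp [ 0.2584 -0.6234  0.4038] disp xy [-0.28   -0.7126] tipz 0.2308 yaw_x -67.5 z [-0.     0.001 -1.   ] F [ 0.23 -0.78 -0.15] open 1.0
```

View pics/wrist1.png

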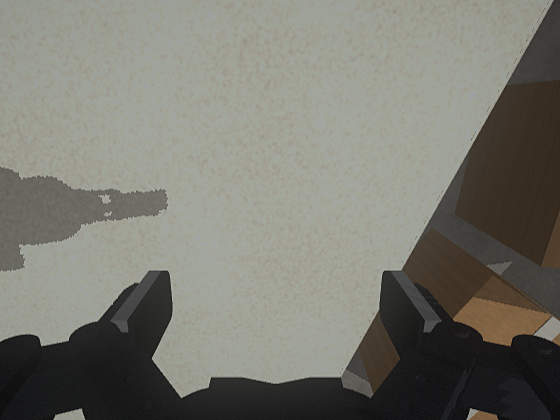

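View pics/scene1.png

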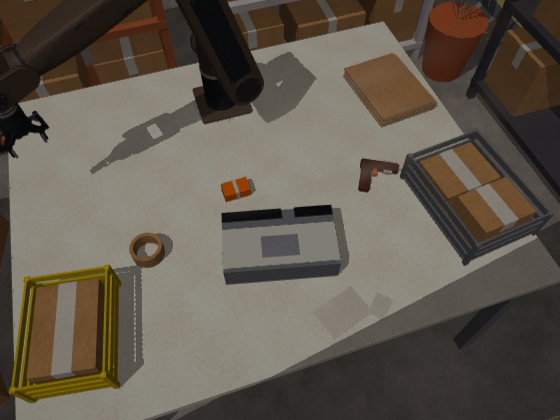

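All the rows were refused and the arm has not moved. It is still at the upper left of the scene view, with open fingers at (160,290) and (395,290) px in the wrist view. Every row probably needs all seven numbers.

```bash
python3 -m jog '[{"grip":1,"x":-13,"y":-15,"z":0,"rx":0,"ry":0,"rz":0},{"grip":1,"x":-26,"y":-30,"z":0,"rx":0,"ry":0,"rz":0},{"grip":1,"x":-26,"y":-30,"z":0,"rx":0,"ry":0,"rz":0},{"grip":1,"x":-26,"y":-30,"z":0,"rx":0,"ry":0,"rz":0},{"grip":1,"x":-26,"y":-30,"z":0,"rx":0,"ry":0,"rz":0},{"grip":1,"x":-26,"y":-30,"z":0,"rx":0,"ry":0,"rz":0},{"grip":1,"x":-26,"y":-30,"z":0,"rx":0,"ry":0,"rz":0},{"grip":1,"x":-26,"y":-30,"z":0,"rx":0,"ry":0,"rz":0}]' 30
```

```text
time: 0.97
eef_pos: [0.392, -0.3554, 0.4048]
tcp_rot: [0.831, -0.556, 0.0, 0.0]
contact_force: [2.2, -0.4, 0.5]
opening: -0.001
```

```bash
python3 -m jog '[{"grip":1,"x":-26,"y":-30,"z":0,"rx":0,"ry":0,"rz":0},{"grip":1,"x":-26,"y":-30,"z":0,"rx":0,"ry":0,"rz":0},{"grip":1,"x":-26,"y":-30,"z":0,"rx":0,"ry":0,"rz":0},{"grip":1,"x":-26,"y":-30,"z":0,"rx":0,"ry":0,"rz":0},{"grip":1,"x":-26,"y":-30,"z":0,"rx":0,"ry":0,"rz":0},{"grip":1,"x":-26,"y":-30,"z":0,"rx":0,"ry":0,"rz":0},{"grip":1,"x":-26,"y":-30,"z":0,"rx":0,"ry":0,"rz":0},{"grip":1,"x":-26,"y":-30,"z":0,"rx":0,"ry":0,"rz":0}]'
python3 -m jog '[{"grip":1,"x":-26,"y":-30,"z":0,"rx":0,"ry":0,"rz":0},{"grip":1,"x":-26,"y":-30,"z":0,"rx":0,"ry":0,"rz":0},{"grip":1,"x":-26,"y":-30,"z":0,"rx":0,"ry":0,"rz":0},{"grip":1,"x":-26,"y":-30,"z":0,"rx":0,"ry":0,"rz":0},{"grip":1,"x":-26,"y":-30,"z":0,"rx":0,"ry":0,"rz":0},{"grip":1,"x":-26,"y":-30,"z":0,"rx":0,"ry":0,"rz":0},{"grip":1,"x":-26,"y":-30,"z":0,"rx":0,"ry":0,"rz":0},{"grip":1,"x":-13,"y":-15,"z":0,"rx":0,"ry":0,"rz":0}]'
python3 -m jog '[{"grip":1,"x":0,"y":0,"z":0,"rx":0,"ry":0,"rz":-6.7},{"grip":1,"x":0,"y":0,"z":0,"rx":0,"ry":0,"rz":-6.7},{"grip":1,"x":0,"y":0,"z":0,"rx":0,"ry":0,"rz":-6.8},{"grip":1,"x":0,"y":0,"z":0,"rx":0,"ry":0,"rz":-6.8},{"grip":1,"x":0,"y":0,"z":0,"rx":0,"ry":0,"rz":-6.8},{"grip":1,"x":0,"y":0,"z":0,"rx":0,"ry":0,"rz":-6.8},{"grip":1,"x":0,"y":0,"z":0,"rx":0,"ry":0,"rz":-6.8},{"grip":1,"x":0,"y":0,"z":0,"rx":0,"ry":0,"rz":-6.8}]'
python3 - <<'E'
from h import *
st()
for n in("wrist","scene"):
    d=cam(n);cv2.imwrite(f"pics/{n}2.png",d["frame"][:,:,::-1])
E
```

```text
time: 1.63
eef_pos: [0.5341, -0.0712, 0.405]
tcp_rot: [0.832, -0.555, 0.0, -0.0]
contact_force: [1.0, -0.9, 0.3]
opening: 0.002
time: 2.3
eef_pos: [0.6677, 0.1969, 0.4044]
tcp_rot: [0.832, -0.554, -0.0, -0.001]
contact_force: [0.1, -0.1, -0.3]
opening: -0.002
time: 2.97
eef_pos: [0.6669, 0.193, 0.4046]
tcp_rot: [0.994, -0.113, -0.0, 0.0]
contact_force: [-0.5, -0.8, -1.1]
opening: 0.0
t 2.97 tcp [0.6669 0.193  0.4046] disp xy [-0.0694  0.1756] tipz 0.2316 yaw_x -12.96 z [-0. -0. -1.] F [-0.48 -0.84 -1.09] open 0.0
```

View pics/wrist2.png

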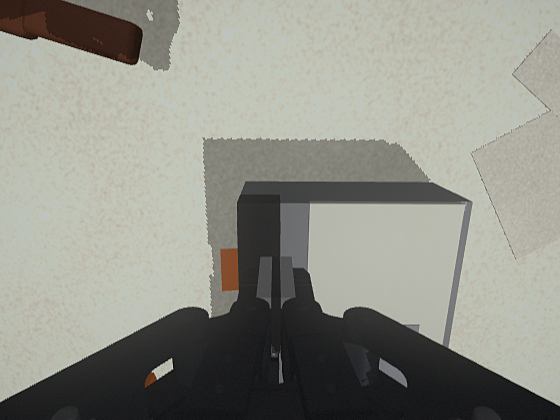

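View pics/scene2.png

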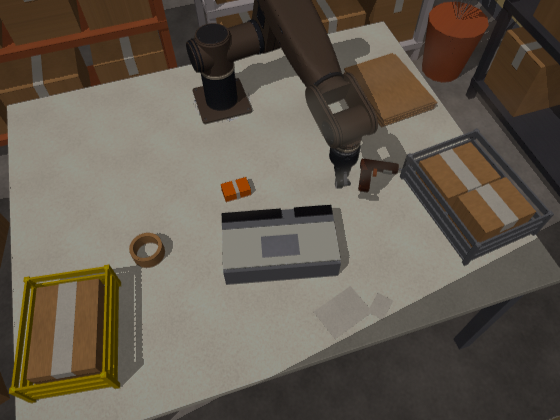

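The wrist view shows the strip's left end: front corner near (238,195) px and strip/panel boundary near (280,197). The closed fingers are at about (275,260). I'll measure that and move above the strip.

```bash
python3 - <<'E'
from h import *
d=cam("wrist");D=np.load("disp.npz")
for uv in((238,196),(280,199),(309,203)):
    print(uv,D["R"].T@(plane(d,np.array(uv),.09)[:2]-D["o"]))
E
python3 -m jog '[{"grip":1,"x":-3,"y":6,"z":0,"rx":0,"ry":0,"rz":0},{"grip":1,"x":-6,"y":12,"z":0,"rx":0,"ry":0,"rz":0},{"grip":1,"x":-6,"y":12,"z":20,"rx":0,"ry":0,"rz":0},{"grip":1,"x":0,"y":0,"z":25,"rx":0,"ry":0,"rz":0},{"grip":1,"x":0,"y":0,"z":25,"rx":0,"ry":0,"rz":0},{"grip":1,"x":0,"y":0,"z":25,"rx":0,"ry":0,"rz":0},{"grip":1,"x":0,"y":0,"z":20,"rx":0,"ry":0,"rz":0},{"grip":1,"x":0,"y":0,"z":5,"rx":0,"ry":0,"rz":0}]'
python3 - <<'E'
from h import *
D=np.load("disp.npz")
st()
for n in("wrist","scene"):
    d=cam(n);f=d["frame"][:,:,::-1]
    if n=="scene": f=cv2.resize(f[130:290,200:400],None,fx=3.5,fy=3.5,interpolation=cv2.INTER_CUBIC)
    cv2.imwrite(f"pics/{n}3.png",f)
E
```

```text
(238, 196) [-0.10104191  0.17637509]
(280, 199) [-0.06638447  0.1737928 ]
(309, 203) [-0.04230733  0.17034715]
time: 3.78
eef_pos: [0.6438, 0.1667, 0.28]
tcp_rot: [0.993, -0.117, -0.004, 0.001]
contact_force: [-0.4, -0.0, -0.1]
opening: -0.002
t 3.78 tcp [0.6438 0.1667 0.28  ] disp xy [-0.087   0.1442] tipz 0.107 yaw_x -13.42 z [-0.008 -0.001 -1.   ] F [-0.37 -0.02 -0.05] open -0.002
```

View pics/wrist3.png

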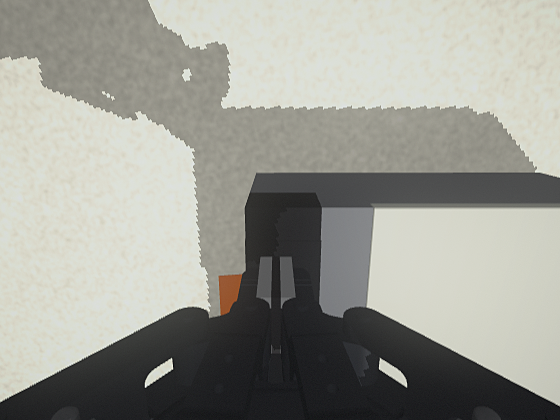

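View pics/scene3.png

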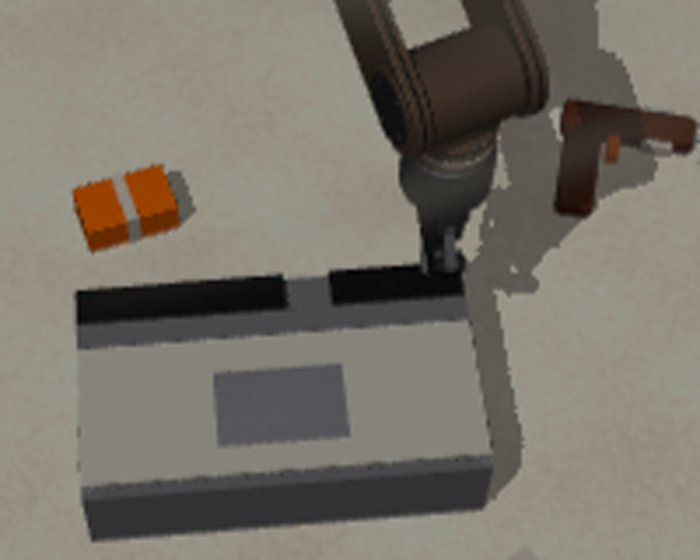

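The fingertip is above the strip's left end: (440,265) px in the scene crop, between the strip edges at 245 and 320 px in the wrist view. Next is a slow descent to contact.

```bash
python3 -m jog '[{"grip":1,"x":0,"y":0,"z":4,"rx":0,"ry":0,"rz":0},{"grip":1,"x":0,"y":0,"z":4,"rx":0,"ry":0,"rz":0},{"grip":1,"x":0,"y":0,"z":3,"rx":0,"ry":0,"rz":0},{"grip":1,"x":0,"y":0,"z":0,"rx":0,"ry":0,"rz":0},{"grip":1,"x":0,"y":0,"z":0,"rx":0,"ry":0,"rz":0}]'
python3 -m jog '[{"grip":1,"x":0,"y":0,"z":1,"rx":0,"ry":0,"rz":0},{"grip":1,"x":0,"y":0,"z":0,"rx":0,"ry":0,"rz":0},{"grip":1,"x":0,"y":0,"z":0,"rx":0,"ry":0,"rz":0}]'
python3 -m jog '[{"grip":1,"x":0,"y":0,"z":1,"rx":0,"ry":0,"rz":0},{"grip":1,"x":0,"y":0,"z":0,"rx":0,"ry":0,"rz":0},{"grip":1,"x":0,"y":0,"z":0,"rx":0,"ry":0,"rz":0}]'
python3 -c "
from h import *
st()"
```

```text
time: 4.3
eef_pos: [0.6455, 0.1673, 0.2742]
tcp_rot: [0.993, -0.116, 0.0, -0.0]
contact_force: [0.7, -0.3, 0.2]
opening: 0.002
time: 4.55
eef_pos: [0.6455, 0.1673, 0.2729]
tcp_rot: [0.993, -0.116, 0.0, -0.0]
contact_force: [-0.3, 0.6, -0.7]
opening: 0.003
time: 4.8
eef_pos: [0.6454, 0.1672, 0.2716]
tcp_rot: [0.993, -0.116, -0.0, 0.0]
contact_force: [0.6, 0.0, 1.5]
opening: -0.001
t 4.8 tcp [0.6454 0.1672 0.2716] disp xy [-0.0844  0.1456] tipz 0.0986 yaw_x -13.29 z [-0. -0. -1.] F [0.59 0.02 1.46] open -0.001
```

```bash
python3 -m jog '[{"grip":1,"x":0,"y":0,"z":2,"rx":0,"ry":0,"rz":0},{"grip":1,"x":0,"y":0,"z":2,"rx":0,"ry":0,"rz":0},{"grip":1,"x":0,"y":0,"z":1,"rx":0,"ry":0,"rz":0},{"grip":1,"x":0,"y":0,"z":0,"rx":0,"ry":0,"rz":0},{"grip":1,"x":0,"y":0,"z":0,"rx":0,"ry":0,"rz":0}]'
for i in 1 ; do python3 -m jog '[{"grip":1,"x":0,"y":0,"z":1,"rx":0,"ry":0,"rz":0},{"grip":1,"x":0,"y":0,"z":0,"rx":0,"ry":0,"rz":0},{"grip":1,"x":0,"y":0,"z":0,"rx":0,"ry":0,"rz":0}]'; done
python3 -m jog '[{"grip":1,"x":0,"y":0,"z":1,"rx":0,"ry":0,"rz":0},{"grip":1,"x":0,"y":0,"z":0,"rx":0,"ry":0,"rz":0},{"grip":1,"x":0,"y":0,"z":0,"rx":0,"ry":0,"rz":0}]'
```

```text
time: 5.22
eef_pos: [0.6454, 0.1673, 0.2665]
tcp_rot: [0.993, -0.116, -0.0, 0.0]
contact_force: [0.7, -0.5, -0.5]
opening: 0.001
time: 5.47
eef_pos: [0.6455, 0.1672, 0.2657]
tcp_rot: [0.993, -0.116, -0.0, 0.0]
contact_force: [-0.3, -1.3, -0.1]
opening: -0.001
time: 5.72
eef_pos: [0.6454, 0.1673, 0.2646]
tcp_rot: [0.993, -0.116, -0.0, 0.0]
contact_force: [0.1, -0.3, 0.1]
opening: -0.001
```

```bash
python3 -m jog '[{"grip":1,"x":0,"y":0,"z":0.6,"rx":0,"ry":0,"rz":0},{"grip":1,"x":0,"y":0,"z":0,"rx":0,"ry":0,"rz":0},{"grip":1,"x":0,"y":0,"z":0,"rx":0,"ry":0,"rz":0}]'
python3 -m jog '[{"grip":1,"x":0,"y":0,"z":0.5,"rx":0,"ry":0,"rz":0},{"grip":1,"x":0,"y":0,"z":0,"rx":0,"ry":0,"rz":0},{"grip":1,"x":0,"y":0,"z":0,"rx":0,"ry":0,"rz":0}]'
python3 -m jog '[{"grip":1,"x":0,"y":0,"z":0.5,"rx":0,"ry":0,"rz":0},{"grip":1,"x":0,"y":0,"z":0,"rx":0,"ry":0,"rz":0},{"grip":1,"x":0,"y":0,"z":0,"rx":0,"ry":0,"rz":0}]'
```

```text
time: 5.97
eef_pos: [0.6454, 0.1672, 0.264]
tcp_rot: [0.993, -0.116, -0.0, 0.0]
contact_force: [-0.7, 0.7, 0.3]
opening: -0.001
time: 6.22
eef_pos: [0.6455, 0.1673, 0.2638]
tcp_rot: [0.993, -0.116, 0.0, -0.0]
contact_force: [-0.1, 0.1, 1.0]
opening: 0.0
time: 6.47
eef_pos: [0.6455, 0.1673, 0.2638]
tcp_rot: [0.993, -0.116, 0.0, 0.0]
contact_force: [-2.0, -0.7, 4.2]
opening: 0.0
```

```bash
python3 -m jog '[{"grip":1,"x":0,"y":0,"z":0.5,"rx":0,"ry":0,"rz":0},{"grip":1,"x":0,"y":0,"z":0,"rx":0,"ry":0,"rz":0},{"grip":1,"x":0,"y":0,"z":0,"rx":0,"ry":0,"rz":0},{"grip":1,"x":0,"y":0,"z":0,"rx":0,"ry":0,"rz":0}]'; python3 -c "
from h import *
st()"
```

```text
time: 6.8
eef_pos: [0.6456, 0.1673, 0.2638]
tcp_rot: [0.993, -0.116, 0.0, 0.0]
contact_force: [-3.5, -0.2, 6.8]
opening: 0.003
t 6.8 tcp [0.6456 0.1673 0.2638] disp xy [-0.0842  0.1456] tipz 0.0908 yaw_x -13.29 z [ 0. -0. -1.] F [-3.5  -0.18  6.81] open 0.003
```

Contact is firm at about 7 N. Next I'll run along the strip in tool +y.

```bash
python3 -m jog '[{"grip":1,"x":0,"y":2,"z":0,"rx":0,"ry":0,"rz":0},{"grip":1,"x":0,"y":4,"z":0,"rx":0,"ry":0,"rz":0},{"grip":1,"x":0,"y":4,"z":0,"rx":0,"ry":0,"rz":0},{"grip":1,"x":0,"y":4,"z":0,"rx":0,"ry":0,"rz":0},{"grip":1,"x":0,"y":2,"z":0,"rx":0,"ry":0,"rz":0}]'
python3 -c "
from h import *
st()"
```

```text
time: 7.22
eef_pos: [0.6423, 0.1517, 0.2638]
tcp_rot: [0.993, -0.116, 0.002, -0.001]
contact_force: [0.5, 4.3, 5.4]
opening: -0.003
t 7.22 tcp [0.6423 0.1517 0.2638] disp xy [-0.0834  0.1301] tipz 0.0908 yaw_x -13.33 z [ 0.004  0.002 -1.   ] F [0.47 4.25 5.4 ] open -0.003
```

```bash
python3 -m jog '[{"grip":1,"x":0,"y":4,"z":0,"rx":0,"ry":0,"rz":0},{"grip":1,"x":0,"y":4,"z":0,"rx":0,"ry":0,"rz":0},{"grip":1,"x":0,"y":4,"z":0,"rx":0,"ry":0,"rz":0},{"grip":1,"x":0,"y":4,"z":0,"rx":0,"ry":0,"rz":0},{"grip":1,"x":0,"y":4,"z":0,"rx":0,"ry":0,"rz":0},{"grip":1,"x":0,"y":4,"z":0,"rx":0,"ry":0,"rz":0}]'
python3 -c "
from h import *
st()"
python3 -m jog '[{"grip":1,"x":0,"y":4,"z":0,"rx":0,"ry":0,"rz":0},{"grip":1,"x":0,"y":4,"z":0,"rx":0,"ry":0,"rz":0},{"grip":1,"x":0,"y":4,"z":0,"rx":0,"ry":0,"rz":0},{"grip":1,"x":0,"y":4,"z":0,"rx":0,"ry":0,"rz":0}]'
python3 -c "
from h import *
st()"
```

```text
time: 7.72
eef_pos: [0.6368, 0.1284, 0.2638]
tcp_rot: [0.993, -0.116, 0.002, -0.001]
contact_force: [0.6, 4.0, 4.9]
opening: -0.003
t 7.72 tcp [0.6368 0.1284 0.2638] disp xy [-0.0834  0.1062] tipz 0.0908 yaw_x -13.33 z [ 0.004  0.002 -1.   ] F [0.59 3.96 4.85] open -0.003
time: 8.05
eef_pos: [0.6331, 0.1128, 0.2638]
tcp_rot: [0.993, -0.116, 0.002, -0.001]
contact_force: [0.5, 5.2, 4.9]
opening: -0.002
t 8.05 tcp [0.6331 0.1128 0.2638] disp xy [-0.0834  0.0901] tipz 0.0908 yaw_x -13.33 z [ 0.004  0.002 -1.   ] F [0.49 5.22 4.94] open -0.002
```

```bash
python3 -m jog '[{"grip":1,"x":0,"y":4,"z":0,"rx":0,"ry":0,"rz":0},{"grip":1,"x":0,"y":4,"z":0,"rx":0,"ry":0,"rz":0},{"grip":1,"x":0,"y":4,"z":0,"rx":0,"ry":0,"rz":0},{"grip":1,"x":0,"y":4,"z":0,"rx":0,"ry":0,"rz":0},{"grip":1,"x":0,"y":4,"z":0,"rx":0,"ry":0,"rz":0},{"grip":1,"x":0,"y":4,"z":0,"rx":0,"ry":0,"rz":0}]'
python3 -m jog '[{"grip":1,"x":0,"y":4,"z":0,"rx":0,"ry":0,"rz":0},{"grip":1,"x":0,"y":4,"z":0,"rx":0,"ry":0,"rz":0},{"grip":1,"x":0,"y":4,"z":0,"rx":0,"ry":0,"rz":0}]'
python3 -c "
from h import *
st()"
```

```text
time: 8.55
eef_pos: [0.6276, 0.0895, 0.2638]
tcp_rot: [0.993, -0.116, 0.002, -0.001]
contact_force: [1.9, 4.9, 5.8]
opening: 0.002
time: 8.8
eef_pos: [0.6248, 0.0778, 0.2637]
tcp_rot: [0.993, -0.116, 0.002, -0.001]
contact_force: [1.0, 3.9, 5.9]
opening: -0.0
t 8.8 tcp [0.6248 0.0778 0.2637] disp xy [-0.0835  0.0541] tipz 0.0907 yaw_x -13.33 z [ 0.003  0.002 -1.   ] F [1.02 3.93 5.91] open -0.0
```

```bash
python3 -m jog '[{"grip":1,"x":0,"y":2,"z":0,"rx":0,"ry":0,"rz":0},{"grip":1,"x":0,"y":2,"z":0,"rx":0,"ry":0,"rz":0},{"grip":1,"x":0,"y":2,"z":0,"rx":0,"ry":0,"rz":0}]'
python3 -m jog '[{"grip":1,"x":0,"y":2,"z":0,"rx":0,"ry":0,"rz":0},{"grip":1,"x":0,"y":1,"z":0,"rx":0,"ry":0,"rz":0}]'
python3 -m jog '[{"grip":1,"x":0,"y":1,"z":0,"rx":0,"ry":0,"rz":0},{"grip":1,"x":0,"y":1,"z":0,"rx":0,"ry":0,"rz":0}]'
python3 -c "
from h import *
st()"
```

```text
time: 9.05
eef_pos: [0.6234, 0.0719, 0.2636]
tcp_rot: [0.993, -0.116, 0.001, -0.001]
contact_force: [1.2, 3.9, 4.6]
opening: -0.007
time: 9.22
eef_pos: [0.6219, 0.0683, 0.2619]
tcp_rot: [0.993, -0.116, -0.001, 0.001]
contact_force: [-0.4, 0.8, 0.5]
opening: -0.003
time: 9.38
eef_pos: [0.6211, 0.0665, 0.2613]
tcp_rot: [0.993, -0.116, -0.001, 0.0]
contact_force: [0.1, -0.2, -0.1]
opening: -0.001
t 9.38 tcp [0.6211 0.0665 0.2613] disp xy [-0.0853  0.0417] tipz 0.0883 yaw_x -13.3 z [-0.003 -0.001 -1.   ] F [ 0.06 -0.15 -0.1 ] open -0.001
```

The fingertip dropped off the edge at grasp y≈0.046, which puts the notch centre at about 0.036, matching the images. I'll centre it and look.

```bash
python3 -m jog '[{"grip":1,"x":0,"y":3,"z":0,"rx":0,"ry":0,"rz":0},{"grip":1,"x":0,"y":3,"z":0,"rx":0,"ry":0,"rz":0},{"grip":1,"x":0,"y":0,"z":0,"rx":0,"ry":0,"rz":0},{"grip":1,"x":0,"y":0,"z":0,"rx":0,"ry":0,"rz":0}]'
python3 - <<'E'
from h import *
st()
for n,c in(("wrist",0),("scene",(170,270,230,370))):
    f=cam(n)["frame"][:,:,::-1]
    if c: f=cv2.resize(f[c[0]:c[1],c[2]:c[3]],None,fx=5,fy=5,interpolation=cv2.INTER_CUBIC)
    cv2.imwrite(f"pics/{n}4.png",f)
E
```

```text
time: 9.72
eef_pos: [0.6203, 0.0609, 0.2624]
tcp_rot: [0.993, -0.116, -0.0, 0.0]
contact_force: [0.5, 0.3, -0.7]
opening: 0.003
t 9.72 tcp [0.6203 0.0609 0.2624] disp xy [-0.0845  0.0363] tipz 0.0894 yaw_x -13.31 z [-0. -0. -1.] F [ 0.48  0.25 -0.67] open 0.003
```

View pics/wrist4.png

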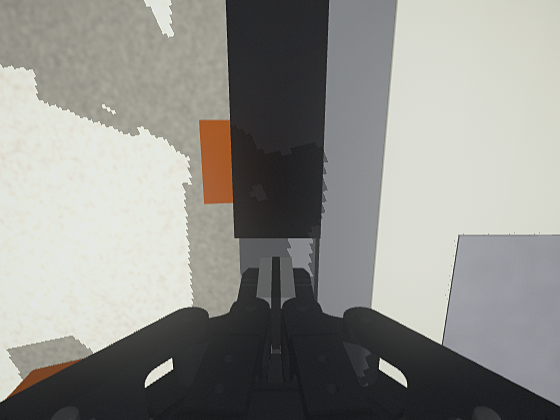

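View pics/scene4.png

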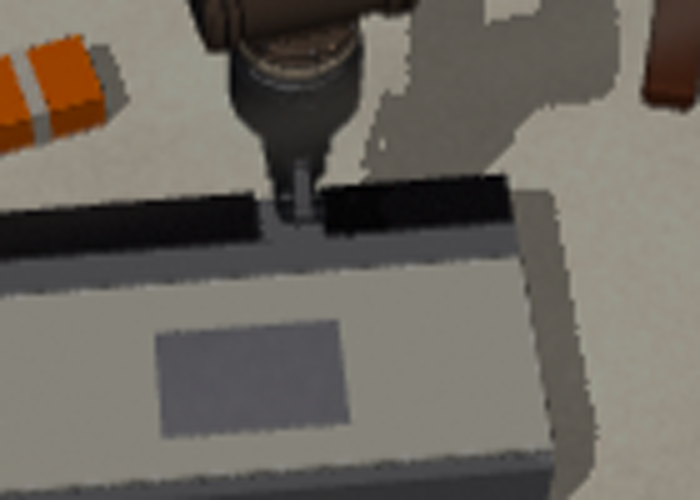

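The fingers stand in the notch: fingertip at (300,215) px, with notch edges at 258 and 325 in the scene crop. The grey key is under them at (265,255) px in the wrist view. Now I'll press.

```bash
python3 -m jog '[{"grip":1,"x":0,"y":0,"z":2,"rx":0,"ry":0,"rz":0},{"grip":1,"x":0,"y":0,"z":1,"rx":0,"ry":0,"rz":0},{"grip":1,"x":0,"y":0,"z":1,"rx":0,"ry":0,"rz":0},{"grip":1,"x":0,"y":0,"z":0,"rx":0,"ry":0,"rz":0},{"grip":1,"x":0,"y":0,"z":0,"rx":0,"ry":0,"rz":0}]'
python3 -m jog '[{"grip":1,"x":0,"y":0,"z":1,"rx":0,"ry":0,"rz":0},{"grip":1,"x":0,"y":0,"z":1,"rx":0,"ry":0,"rz":0},{"grip":1,"x":0,"y":0,"z":1,"rx":0,"ry":0,"rz":0},{"grip":1,"x":0,"y":0,"z":1,"rx":0,"ry":0,"rz":0},{"grip":1,"x":0,"y":0,"z":0,"rx":0,"ry":0,"rz":0}]'
python3 -m jog '[{"grip":1,"x":0,"y":0,"z":1,"rx":0,"ry":0,"rz":0},{"grip":1,"x":0,"y":0,"z":1,"rx":0,"ry":0,"rz":0},{"grip":1,"x":0,"y":0,"z":1,"rx":0,"ry":0,"rz":0},{"grip":1,"x":0,"y":0,"z":0,"rx":0,"ry":0,"rz":0},{"grip":1,"x":0,"y":0,"z":0,"rx":0,"ry":0,"rz":0}]'
```

```text
time: 10.23
eef_pos: [0.6203, 0.0613, 0.2584]
tcp_rot: [0.993, -0.116, -0.0, 0.0]
contact_force: [0.3, -0.6, -0.4]
opening: -0.004
time: 10.65
eef_pos: [0.6205, 0.0612, 0.2549]
tcp_rot: [0.993, -0.116, 0.0, -0.0]
contact_force: [-0.7, 0.9, 1.8]
opening: -0.0
time: 11.07
eef_pos: [0.6205, 0.0612, 0.2515]
tcp_rot: [0.993, -0.116, 0.0, -0.0]
contact_force: [0.4, 0.8, 1.4]
opening: -0.003
```

```bash
python3 -m jog '[{"grip":1,"x":0,"y":0,"z":1,"rx":0,"ry":0,"rz":0},{"grip":1,"x":0,"y":0,"z":1,"rx":0,"ry":0,"rz":0},{"grip":1,"x":0,"y":0,"z":0,"rx":0,"ry":0,"rz":0},{"grip":1,"x":0,"y":0,"z":0,"rx":0,"ry":0,"rz":0}]'
python3 -m jog '[{"grip":1,"x":0,"y":0,"z":0.7,"rx":0,"ry":0,"rz":0},{"grip":1,"x":0,"y":0,"z":0,"rx":0,"ry":0,"rz":0},{"grip":1,"x":0,"y":0,"z":0,"rx":0,"ry":0,"rz":0}]'
python3 -m jog '[{"grip":1,"x":0,"y":0,"z":0.5,"rx":0,"ry":0,"rz":0},{"grip":1,"x":0,"y":0,"z":0,"rx":0,"ry":0,"rz":0},{"grip":1,"x":0,"y":0,"z":0,"rx":0,"ry":0,"rz":0}]'
```

```text
time: 11.4
eef_pos: [0.6205, 0.0612, 0.2495]
tcp_rot: [0.993, -0.116, 0.0, -0.0]
contact_force: [0.7, 0.6, 1.6]
opening: 0.001
time: 11.65
eef_pos: [0.6205, 0.0612, 0.2494]
tcp_rot: [0.993, -0.116, 0.0, -0.0]
contact_force: [-1.2, 0.9, 5.5]
opening: -0.002
time: 11.9
eef_pos: [0.6206, 0.0612, 0.2494]
tcp_rot: [0.993, -0.116, 0.0, -0.0]
contact_force: [-1.1, 1.0, 6.2]
opening: -0.002
```

The key is at its stop: the tip is 14.4 mm below the strip contact height and the force has risen. I'll lift straight up and check.

```bash
python3 -m jog '[{"grip":1,"x":0,"y":0,"z":0.5,"rx":0,"ry":0,"rz":0},{"grip":1,"x":0,"y":0,"z":0,"rx":0,"ry":0,"rz":0},{"grip":1,"x":0,"y":0,"z":-2,"rx":0,"ry":0,"rz":0},{"grip":1,"x":0,"y":0,"z":-5,"rx":0,"ry":0,"rz":0},{"grip":1,"x":0,"y":0,"z":-10,"rx":0,"ry":0,"rz":0},{"grip":1,"x":0,"y":0,"z":-15,"rx":0,"ry":0,"rz":0},{"grip":1,"x":0,"y":0,"z":-20,"rx":0,"ry":0,"rz":0},{"grip":1,"x":0,"y":0,"z":-20,"rx":0,"ry":0,"rz":0}]'
python3 -m jog '[{"grip":1,"x":0,"y":0,"z":-20,"rx":0,"ry":0,"rz":0},{"grip":1,"x":0,"y":0,"z":-20,"rx":0,"ry":0,"rz":0},{"grip":1,"x":0,"y":0,"z":-20,"rx":0,"ry":0,"rz":0},{"grip":1,"x":0,"y":0,"z":-20,"rx":0,"ry":0,"rz":0},{"grip":1,"x":0,"y":0,"z":-10,"rx":0,"ry":0,"rz":0},{"grip":1,"x":0,"y":0,"z":0,"rx":0,"ry":0,"rz":0},{"grip":1,"x":0,"y":0,"z":0,"rx":0,"ry":0,"rz":0}]'
python3 - <<'E'
from h import *
st()
for n,c in(("wrist",0),("scene",0),("top",(120,320,100,460))):
    f=cam(n)["frame"][:,:,::-1]
    if c: f=cv2.resize(f[c[0]:c[1],c[2]:c[3]],None,fx=2.2,fy=2.2,interpolation=cv2.INTER_CUBIC)
    cv2.imwrite(f"pics/{n}5.png",f)
E
```

```text
time: 12.57
eef_pos: [0.62, 0.0611, 0.32]
tcp_rot: [0.993, -0.116, -0.001, 0.0]
contact_force: [0.5, -1.0, -0.6]
opening: -0.001
time: 13.15
eef_pos: [0.6203, 0.0611, 0.41]
tcp_rot: [0.993, -0.116, 0.0, 0.0]
contact_force: [-0.1, 0.2, -0.8]
opening: 0.001
t 13.15 tcp [0.6203 0.0611 0.41  ] disp xy [-0.0844  0.0365] tipz 0.237 yaw_x -13.3 z [ 0. -0. -1.] F [-0.06  0.16 -0.77] open 0.001
```

View pics/scene5.png

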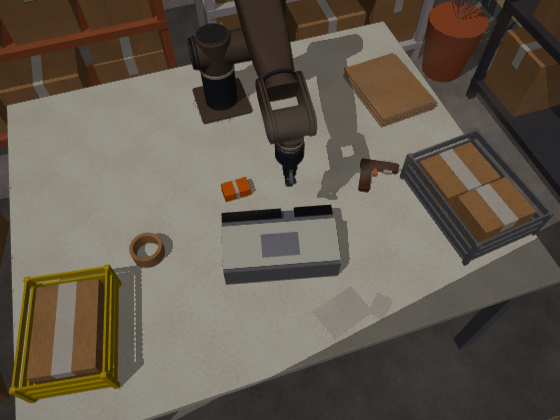

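View pics/wrist5.png

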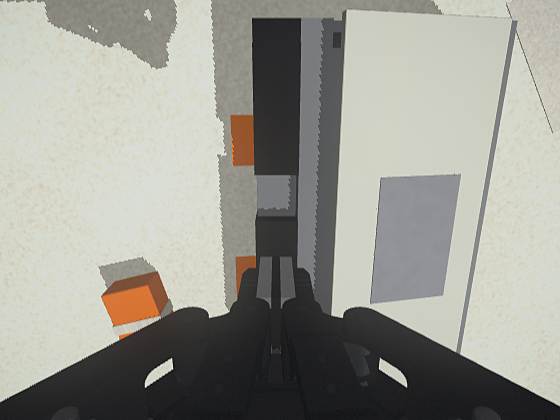

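View pics/top5.png

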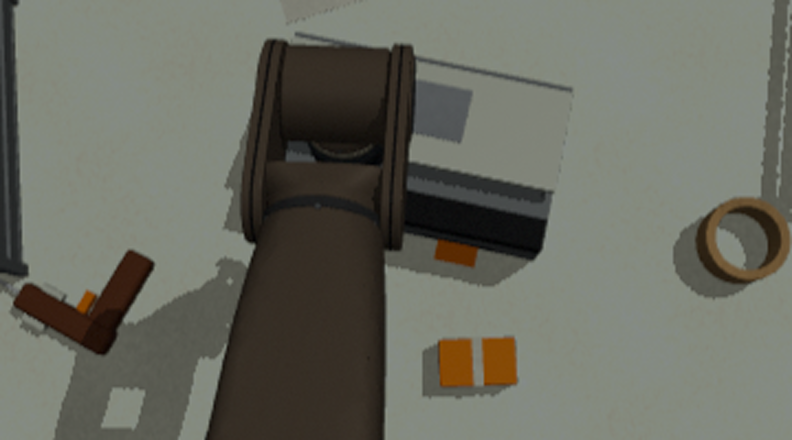

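The cover is visibly ajar: in the wrist view its front edge has lifted off the panel at about (340,150) px, and the key is sunk at (275,192). The cards, gun and tape are where they were. I'll triangulate the cover's raised front corner and compare object centroids.

Run:
```python
from h import *
def zoom(f,y0,y1,x0,x1,k): return cv2.resize(np.clip(f[y0:y1,x0:x1].astype(float)*1.5,0,255).astype('uint8'),None,fx=k,fy=k,interpolation=cv2.INTER_CUBIC)
S=cam("scene");T=cam("top")
a=zoom(S["frame"][:,:,::-1],200,250,210,270,8);b=zoom(T["frame"][:,:,::-1],170,245,320,375,5.3)
h=max(a.shape[0],b.shape[0]);pad=lambda m:cv2.copyMakeBorder(m,0,h-m.shape[0],0,0,cv2.BORDER_CONSTANT)
cv2.imwrite("pics/zz6.png",np.hstack([pad(a),pad(b)])); print(a.shape,b.shape)
for n,d in(("scene",S),("top",T)):
    o=cv2.imread(f"pics/{n}0.png");c=d["frame"][:,:,::-1].copy()
    boxes=dict(scene=dict(cards=(170,205,215,255),tape=(230,270,125,170),gun=(155,195,355,400)),top=dict(cards=(270,300,295,340),tape=(205,255,412,465),gun=(230,285,100,175)))[n]
    for k,(y0,y1,x0,x1) in boxes.items():
        r=[]
        for im in(o,c):
            hsv=cv2.cvtColor(im[y0:y1,x0:x1].copy(),cv2.COLOR_BGR2HSV);m=cv2.moments(((hsv[...,1]>110)).astype('uint8'),True);r.append((m['m10']/m['m00'],m['m01']/m['m00'],m['m00']))
        print(n,k,np.subtract(r[1],r[0]).round(2))
```

```text
(400, 480, 3) (398, 292, 3)
scene cards [0. 0. 0.]
scene tape [ 0.01 -0.05 -2.  ]
scene gun [ 1.24 -0.62 50.  ]
top cards [ 0.    0.01 -1.  ]
top tape [ -0.07   0.14 -16.  ]
top gun [ 0.03  0.05 -3.  ]
```

View pics/zz6.png

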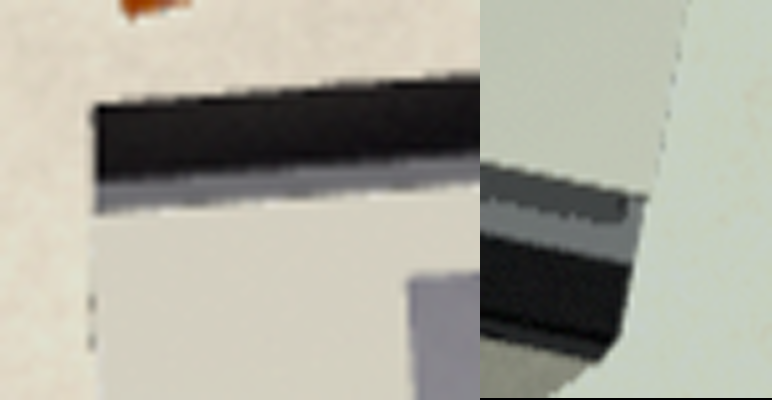

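Run:
```python
from h import *
T=cam("top");S=cam("scene")
a=np.array([168.5/5.3-.5+320,193.5/5.3-.5+170]);b=np.array([93.5/8-.5+210,213.5/8-.5+200])
X=cv2.triangulatePoints(P(T),P(S),a,b).ravel();X=X[:3]/X[3];print(X,"angle~",(X[2]-.0921)/.13)
st()
```

```text
[ 0.62207754 -0.14881327  0.11771866] angle~ 0.19706664287138317
t 13.5 tcp [0.6203 0.0612 0.4087] disp xy [-0.0848  0.0365] tipz 0.2357 yaw_x -13.3 z [-0.002  0.    -1.   ] F [-0.3   0.24  0.04] open -0.003
```

The cover is open by about 0.197 rad, the hand is clear and nothing else has moved, so I'm handing in.

```bash
python3 -c "
from plant import *
print(sign_off())"
```

```text
the job is handed in; nothing more can be done
None
```

The dispenser is open: the release key is fully down, the white cover stands ajar, and the job was handed in at about 13.5 s of the 64 s allowed. `sign_off()` reports no verdict, so the results below are my own measurements.

**What I did:** I put the closed fingertip on the strip at dispenser y ≈ 0.146 m with about 7 N. I ran it along in touch, at 5–6 N vertical force, until it dropped into the notch at y ≈ 0.046. I then centred it at y ≈ 0.036 and pressed the key to its stop. The force there was about 6 N at the last reading, before one last 0.5 mm push. Then I lifted the hand straight up.

**Last checks:**
- **Key:** the fingertip stopped 14.4 mm below the strip height, which matches the full 8 mm of travel.
- **Cover:** two-view triangulation puts its front corner about 26 mm up, or roughly 0.197 rad.
- **Hand:** the fingertip is about 0.236 m above the table, and the force reading is only noise.
- **Loose objects:** the cards and tape are within 0.2 px of their starting positions in both views. The gun is within 0.1 px in the top view.

**What disagreed:**
- **Gun in the scene view:** its position there differed by about 1.4 px. The arm's shadow looks like the cause, because the top view shows no movement.
- **Dispenser position:** the wrist camera placed the strip's left end up to 6 mm from the two-view fit, and other edges 1–2 mm off. The margins covered this.
- **Refused moves:** the first set of moves was refused because the rows were incomplete, so nothing moved then.

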